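Set the polarimeter's analyser dial and take a reading

TASK

On the polarimeter, push the upright steel stud round with a fingertip so that the dial turns until its index mark lines up with the one long line of the scale around it. Only when the dial is set, press the button on the housing fully down and let it go, leaving the dial set. Only push and press: do not pinch or force the stud, and leave the dish, the jar and the beaker standing where they are.

Things in the scene. Friction and masses are not known exactly. Their poses are not given: they have to be found in the camera images.
- polarimeter: Bench polarimeter, fixed to the bench: a white box-shaped lamp housing, 170 mm (x) by 260 mm (y) by 60 mm high, carrying the dial and the button on its top. Origin on the bench exactly under the dial's axis; its x axis points away from the robot at yaw 0, its y axis along the long side towards the button. The housing spans x -85 to 85 mm and y -100 to 160 mm in this frame.
- dial_axis (a point): Centre of the turning dial, on the dial's top face, 78 mm above the bench. The dial is a black disc of 110 mm diameter, 6 mm thick, with a flush glass window in the middle; it turns about the vertical. It stands 6 mm proud of the fixed metal scale collar (166 mm diameter, top at 72 mm) around and under it.
- dial (a joint): Angle of the dial in rad, positive anticlockwise seen from above. It turns freely either way (no stop within a full turn from the start), against steady friction of about 0.04 N m (about 1 N at the stud), and stays where it is left.
- index_mark (a point): Point 1 mm beyond the outer end of the dial's index mark, 56 mm from the axis at dial-top height (78 mm). The mark is one white radial line, 25 mm long and 3.4 mm wide, on the dial's top face at the rim; it turns with the dial.
- target_line (a point): The point, 56 mm from the axis and at dial-top height, just above the inner end of the long scale line. The scale collar does not turn; it has short dark radial lines (6 mm) every 10 degrees, and one long, thick one (25 mm long, 3.4 mm wide, reaching out to the collar's edge), which is the line to set. The long line is at a different place round the collar each time. When index mark and long line are lined up, this point and index_mark coincide.
- stud (a point): The finger stud: upright steel pin, 12 mm diameter, 28 mm tall, standing on the dial 40 mm from the axis, diametrically opposite the index mark; it turns with the dial. This point is the centre of its foot, on the dial's top face (78 mm above the bench; stud top at 106 mm).
- read_button_top (a point): Centre of the top face of the push button (28 mm diameter, black, in a low grey mount) on the housing's top, 120 mm from the dial's axis along the housing's y axis. Pressed straight down; moves with the button.
- read_button (a joint): Travel of the button in m: 0 released, 0.006 fully down; a spring returns it. About 5 N is needed to push it fully down.
- basin: White porcelain dish, 90 mm across, 40 mm high, loose, standing beyond the end of the housing away from the button. Origin at the centre of its underside. To be left alone.
- reagent: Amber glass jar with black lid, 52 mm diameter, 85 mm high, loose, behind the housing (the far side from the robot). Origin at the centre of its underside. To be left alone.
- beaker: Glass beaker, 64 mm diameter, 75 mm high, loose, beyond the button end of the housing. Origin at the centre of its underside. To be left alone.

How it is judged:
By the outcome, as a careful person would: the job done as asked, in the order asked, and still so for the second after the job is handed in, with the robot touching nothing.
It also fails if it takes over 48 s, if anything falls off the work surface, if the arm or the gripper's body presses on something with over 40 N, if the wrist force passes 120 N, or if a joint passes its speed limit or range.

ROBOT

A 7-joint arm with a two-finger parallel gripper is mounted at the origin on the work surface. World frame = base frame: x ahead of the robot, y to its left, z up, the work surface at z = 0. Lengths are in m, angles in rad, forces in N, time in s.
With the tool pointing down it reaches from about 0.425 to 0.95 m from the base axis. Payload 4.7 kg.
Tool frame: the origin (TCP) lies midway between the tips of the shut fingers; the grasp point (between the pads) lies 19 mm behind it; y points along the fingers, z is the direction in which the jaws open and shut, and the axes are right-handed (so a half turn about y gives the same grasp; the last joint's range is limited). The gripper opens to 87 mm and grips with 3 to 60 N. Pads are 19 mm wide; open, the fingers measure 117 mm over their backs; the gripper's body (75 mm by 190 mm) begins 51 mm behind the grasp point.
Start: joints at [1.154, 0.469, -0.049, 1.532, 0.024, 1.141, -0.082], TCP at [0.255, -0.625, 0.223] pointing down, gripper open.
Joint ranges: [-2.59, 2.59], [-0.33, 1.99], [-1.39, 1.29], [0.1, 2.45], [-1.04, 4.18], [0.21, 1.99], [-2.66, 2.66]. Speed limits (rad/s): [2.57, 2.57, 3.14, 3.14, 3.14, 3.14, 3.14].

INTERFACE

Orientations are given as a 3x3 rotation matrix whose columns are the frame's x, y, z axes.
In Python, from bench import bot, snapshot, boxes_of gives the robot as it stands.
- The arm moves only by the tool play_rows, never from a script. Its argument "plan" is a list of rows, each a list of 6 numbers: the shift along the tool's x, y, z in m, then the turn, a rotation vector about the tool's x, y, z in rad. A call has 1 to 10 rows; each row shifts and turns the commanded pose from where the row before left it, along the tool's axes as they then stand; what a row does not reach is not made up. A row lasts 1/8 s, in which the tool goes at most 62.5 mm and 10.7 degrees, less where a joint would pass 70% of its speed; a pose out of reach is approached as far as the arm can. A call is refused whole if a number of a shift passes 0.0625 or a number of a turn 0.188, either way. A call with a gripper value outside its range is refused whole. "hand" is the opening, from 0 (shut) to 1 (fully open), set as the call begins (left out, the last holds). The fingers move at their own pace and stop on an object; "force" is the grip in N (left out, the last holds). Time passes only in rows, so rows that do not move let the fingers close. It gives the time, the measured TCP pose, the force and the opening at its end, in the units of the state.
- bot.get_state(): the state, without advancing time (a new reading comes with each control period).
- snapshot(name): name is "side" or "top" or "wrist"; returns a dict with "color" (384x512x3 uint8, red, green, blue), "z_map" (384x512 float32, m along the optical axis (not along the pixel's ray), 0 where there is no reading), "fx", "fy", "cx", "cy" (pixels), "R" (3x3) and "t" (3): a world point X has camera coordinates R X + t; the wrist camera has in their place "tool_from_camera" (4x4, takes a point from camera to tool coordinates, whose origin is the TCP and whose axes are the tool frame's). Camera axes: x right, y down, z forward; pixel columns grow to the right and rows downward; lengths in m; the calibration is good to about 2 mm. A picture is of the moment at which its call begins: read the wrist's pose just before it.
- bot.close_job(): hands the job in, once; it reports no verdict.
Trained networks look in the newest picture that a camera, given by its name, has taken for a name from the list of things; names that differ only in an ending like _2 or _b are one class to them, and where a whole thing is asked for, a point or a joint stands for the part that bears it (a point fixed in the world has none). Each returns a list of dicts, best first, with "confidence" (0 to 1); they miss things now and then, are a little off and sometimes report something else, mostly with a low value. They report only what shows in the picture. A call takes as long as a camera call.
- boxes_of(camera, query): "centre" ([x, y, z] in m, in the coordinates of the camera as it stood for that picture, good to about 4 mm: the middle of the surface that is visible of it).
The state is a dict: "time_s": time; "joint_pos": joint angles; "dq": joint speeds; "effort": joint torques, N m; "tcp_pos": TCP position; "tool_rot": TCP orientation; "force": force on the tool from outside, world axes, zero at the start; "moment": the same for the moment, N m; "gripper_width": opening from 0.0 (shut) to 1.0 (fully open).
Only numpy, scipy, OpenCV 4.12 (cv2) and the standard library are available. Lean on these libraries where they do the work, as an engineer would, in place of code of your own. Each camera call takes 0.05 s, during which the arm holds its last target.

## Working session

There is one attempt and no reset: what is moved stays moved. The work goes in short steps, Python scripts to look and compute and a tool call to move; the robot and the scene stay as the last step left them, time stands still between calls to the robot, and variables do not carry over. Pictures are saved under pics/ and viewed, and the job is handed in when it is done.

Besides the shell and the picture viewer there is one more tool, called after ">>>" by a JSON object that holds its "fn" and its "kwargs". play_rows: Moves the arm, as the interface text tells. Its arguments: {"type":"object","properties":{"plan":{"type":"array","items":{"type":"array","items":{"type":"number"}}},"hand":{"type":"number"},"force":{"type":"number"}},"required":["plan"]}

```bash
mkdir -p pics; ls; python3 - <<'E'
from bench import bot, snapshot, boxes_of
import cv2, numpy as np
s=bot.get_state()
print(s['time_s'],s['tcp_pos'],np.round(s['tool_rot'],3).tolist(),s['gripper_width'],s['force'])
for n in ['top','side']:
    d=snapshot(n); cv2.imwrite(f'pics/{n}0.png',cv2.cvtColor(d['color'],cv2.COLOR_RGB2BGR))
    print(n,d['fx'],d['cx'],d['cy'],np.round(d['R'],3).tolist(),d['t'])
    for q in ['polarimeter','stud','read_button_top','index_mark','target_line','dial_axis','basin','reagent','beaker']:
        for b in boxes_of(n,q)[:2]:
            print(q,round(b['confidence'],2),np.round(d['R'].T@(np.array(b['centre'])-d['t']),4))
print(bot.get_state()['time_s'])
E
```

```text
pics
0.0 [ 0.25503063 -0.62432059  0.22149904] [[-0.926, -0.001, 0.378], [-0.378, 0.002, -0.926], [0.0, -1.0, -0.002]] 1.0040532215384508 [-0.37034222  0.07609166  0.61741713]
top 426.69100203452774 254.24558491417073 197.03548583842644 [[-0.002, -1.0, -0.017], [-0.997, 0.003, -0.082], [0.082, 0.017, -0.997]] [0.00937015 0.58749649 0.86181969]
polarimeter 0.58 [ 0.5516 -0.027   0.0567]
stud 0.92 [ 0.5586 -0.0703  0.0756]
read_button_top 0.64 [0.5554 0.043  0.0821]
index_mark 0.57 [ 0.564  -0.0746  0.0788]
target_line 0.82 [ 0.5616 -0.0764  0.0721]
target_line 0.32 [ 0.5636 -0.0705  0.0799]
dial_axis 0.64 [ 0.5571 -0.0264  0.06  ]
basin 0.63 [ 0.6412 -0.2797  0.0174]
reagent 0.6 [ 0.7002 -0.082   0.085 ]
reagent 0.2 [0.5544 0.0448 0.0812]
beaker 0.95 [0.5181 0.189  0.0244]
side 358.6074813155381 254.8378636849654 186.33899746859703 [[-0.868, -0.497, -0.004], [-0.359, 0.632, -0.687], [0.343, -0.595, -0.727]] [0.50759443 0.28705597 0.66452454]
polarimeter 0.83 [0.542  0.0217 0.0567]
polarimeter 0.19 [ 0.6982 -0.0689  0.0561]
stud 0.6 [ 0.5586 -0.0714  0.0794]
read_button_top 0.74 [ 0.5595 -0.0663  0.0788]
index_mark 0.63 [ 0.5609 -0.0684  0.0793]
target_line 0.61 [ 0.5492 -0.0486  0.0723]
dial_axis 0.85 [0.5492 0.0253 0.0625]
basin 0.61 [ 0.6466 -0.2785  0.0298]
reagent 0.79 [ 0.6973 -0.0677  0.059 ]
reagent 0.58 [ 0.5487 -0.0474  0.075 ]
beaker 0.85 [0.5197 0.1721 0.0483]
beaker 0.49 [0.5446 0.0252 0.0586]
1.0
```

```bash
python3 - <<'E'
import cv2
for n in ['top','side']:
    im=cv2.imread(f'pics/{n}0.png'); 
    cv2.imwrite(f'pics/{n}0b.png',cv2.resize(im,(800,600),interpolation=cv2.INTER_CUBIC))
E
```

```text
(no output)
```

View pics/top0b.png

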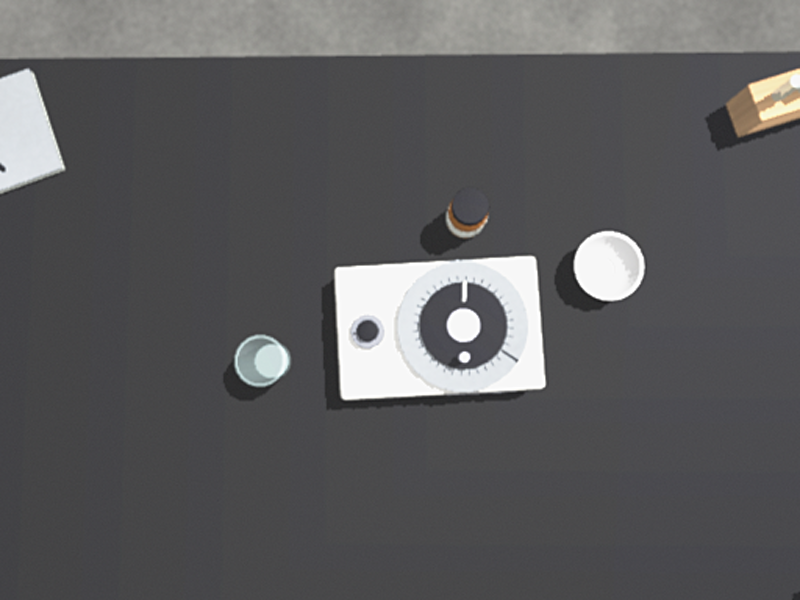

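View pics/side0b.png

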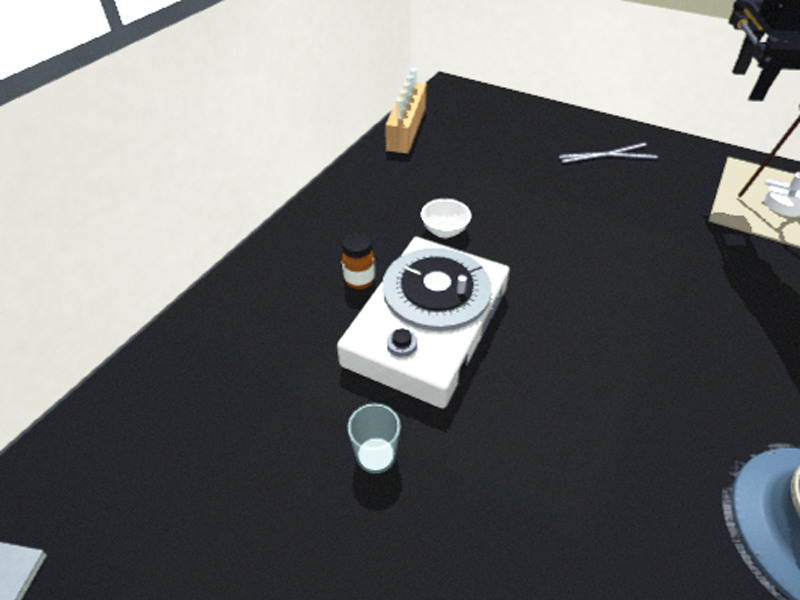

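```bash
cat > h.py <<'E'
from bench import bot, snapshot, boxes_of
import cv2, numpy as np
def save(n,d): cv2.imwrite(n,cv2.cvtColor(d['color'],cv2.COLOR_RGB2BGR))
def cam(d,s=None):
    if 'R' in d: R=np.array(d['R']);t=np.array(d['t']); return R.T, -R.T@t   # world_from_cam
    T=np.array(d['tool_from_camera']); A=np.array(s['tool_rot']);p=np.array(s['tcp_pos'])
    return A@T[:3,:3], A@T[:3,3]+p
def unproj(d,uv,z,s=None):
    W,c=cam(d,s); uv=np.atleast_2d(uv)
    r=np.c_[(uv[:,0]-d['cx'])/d['fx'],(uv[:,1]-d['cy'])/d['fy'],np.ones(len(uv))]@W.T
    return c+r*((z-c[2])/r[:,2])[:,None]
def proj(d,X,s=None):
    W,c=cam(d,s); q=(np.atleast_2d(X)-c)@W
    return np.c_[q[:,0]/q[:,2]*d['fx']+d['cx'],q[:,1]/q[:,2]*d['fy']+d['cy']]
def rect(d,cx,cy,z,s=None,half=0.1,ppm=4000):
    """top-down rectified: image up=+x world, left=+y"""
    n=int(2*half*ppm); v,u=np.mgrid[0:n,0:n]
    X=np.stack([cx+half-v/ppm,cy+half-u/ppm,np.full(u.shape,z)],-1).reshape(-1,3)
    p=proj(d,X,s).reshape(n,n,2).astype(np.float32)
    return cv2.remap(cv2.cvtColor(d['color'],cv2.COLOR_RGB2BGR),p[...,0],p[...,1],cv2.INTER_CUBIC)
E
python3 - <<'E'
from h import *
s=bot.get_state(); w=snapshot('wrist'); print(w['fx'],np.round(w['tool_from_camera'],3).tolist()); save('pics/w0.png',w)
d=snapshot('top')
np.save('top.npy',d,allow_pickle=True)
uv=np.array([[463,325],[464,281],[464,302],[464,357],[517,361],[367,330]])*0.64
for p,z in zip(uv,[.078,.078,.078,.106,.072,.08]): print(np.round(unproj(d,p,z),4))
cv2.imwrite('pics/rect0.png',rect(d,.557,-.075,.078,half=.1,ppm=3000))
E
```

```text
331.0993595727111 [[0.001, 0.959, 0.284, -0.078], [0.0, -0.284, 0.959, -0.161], [1.0, -0.001, -0.001, 0.001], [0.0, 0.0, 0.0, 1.0]]
[[ 0.5615 -0.0747  0.078 ]]
[[ 0.6165 -0.0765  0.078 ]]
[[ 0.5902 -0.0762  0.078 ]]
[[ 0.5216 -0.0733  0.106 ]]
[[ 0.5168 -0.1419  0.072 ]]
[[0.5555 0.0446 0.08  ]]
```

View pics/rect0.png

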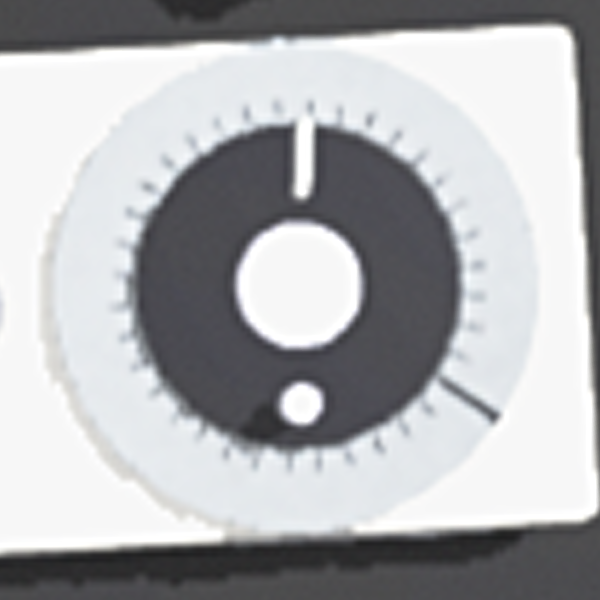

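View pics/w0.png

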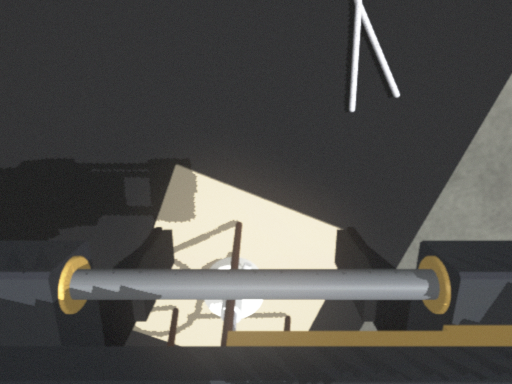

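>>> {"fn": "play_rows", "kwargs": {"plan": [[-0.044,-0.003,-0.038,0,0,0],[-0.044,-0.003,-0.038,0,0,0],[-0.044,-0.003,-0.038,0,0,0],[-0.044,-0.003,-0.038,0,0,0],[-0.044,-0.003,-0.038,0,0,0],[-0.044,-0.003,-0.038,0,0,0],[-0.044,-0.003,-0.038,0,0,0],[-0.044,-0.003,-0.038,0,0,0],[-0.044,-0.003,-0.038,0,0,0],[-0.044,-0.003,-0.038,0,0,0]], "hand": 0}}

```text
time_s: 2.35
tcp_pos: [0.5196, -0.1051, 0.2531]
tool_rot: [[-0.926, 0.001, 0.378], [-0.378, -0.001, -0.926], [-0.001, -1.0, 0.001]]
force: [0.5, 0.0, -0.6]
gripper_width: 0.018
```

>>> {"fn": "play_rows", "kwargs": {"plan": [[0,0,0,0,-0.163,0],[0,0,0,0,-0.163,0],[0,0,0,0,-0.163,0],[0,0,0,0,-0.163,0],[0,0,0,0,-0.163,0],[0,0,0,0,-0.163,0],[0,0,0,0,-0.163,0],[0,0,0,0,0,0],[0,0,0,0,0,0]]}}

```text
time_s: 3.48
tcp_pos: [0.5189, -0.1068, 0.2526]
tool_rot: [[-0.045, 0.0, 0.999], [-0.999, -0.0, -0.045], [0.0, -1.0, 0.0]]
force: [-0.2, -0.2, 0.7]
gripper_width: 0.009
```

```bash
cat > look.py <<'E'
from h import *
import sys
n=sys.argv[1]
s=bot.get_state(); w=snapshot('wrist'); np.save(n+'.npy',[w,s],allow_pickle=True)
print(s['time_s'],np.round(s['tcp_pos'],4),np.round(s['tool_rot'],3).tolist(),s['gripper_width'],np.round(s['force'],2),np.round(s['joint_pos'],2))
save(f'pics/{n}.png',w); cv2.imwrite(f'pics/{n}r.png',rect(w,.562,-.0745,.078,s,half=.1,ppm=3000))
E
python3 look.py w1
```

```text
3.475 [ 0.5189 -0.1068  0.2526] [[-0.045, 0.0, 0.999], [-0.999, -0.0, -0.045], [0.0, -1.0, 0.0]] 0.009210221200743378 [-0.18 -0.23  0.72] [ 0.56  0.25 -0.52  1.82  0.13  1.11 -0.05]
```

View pics/w1.png

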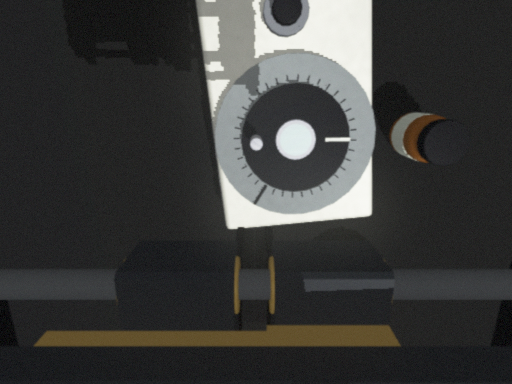

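View pics/w1r.png

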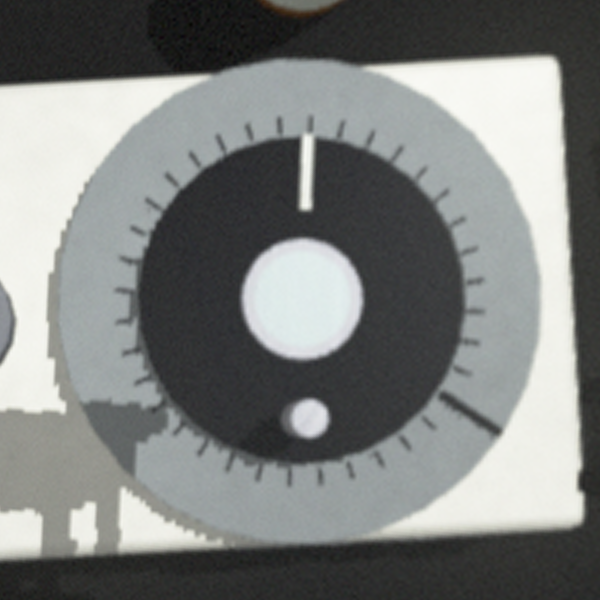

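```bash
cat > meas.py <<'E'
from h import *
import sys
def meas(w,s,c0=(.562,-.0745)):
    ppm=4000;half=.1
    def pol(z,c):
        g=cv2.cvtColor(rect(w,c[0],c[1],z,s,half,ppm),cv2.COLOR_BGR2GRAY)
        # polar: row=angle, col=radius
        return cv2.warpPolar(g,(800,3600),(half*ppm,half*ppm),400,cv2.INTER_LINEAR).astype(float) # 0.125mm? -> 100mm/800
    c=np.array(c0)
    a=np.arange(3600)*2*np.pi/3600 # image angle: 0=right(-y), cw -> down(-x)
    ux,uy=-np.sin(a),-np.cos(a)
    for _ in range(4):
        P=pol(.078,c)
        P=cv2.GaussianBlur(P,(9,9),0)
        G=np.diff(P,axis=1)[:,400:480]   # 50..60 mm
        r=(400.5+G.argmax(1))/8000; ok=(abs(r-.055)<.004)
        A=np.c_[ux,uy,np.ones(3600)][ok]; b=r[ok]
        for k in range(5):
            x,*_=np.linalg.lstsq(A,b,rcond=None); e=abs(A@x-b); m=e<max(.0006,2*np.median(e)); A,b=A[m],b[m]
        c=c+x[:2]
    P=pol(.078,c); prof=P[:,270:420].mean(1)
    wgt=np.clip(prof-np.median(prof)-0.5*(prof.max()-np.median(prof)),0,None)
    # stud is bright too at r 34-46: use r 47-53 only
    prof=P[:,384:425].mean(1); wgt=np.clip(prof-0.5*(prof.max()+np.median(prof)),0,None)
    z=(wgt*np.exp(1j*np.arctan2(uy,ux))).sum(); idx=np.angle(z,deg=True)
    Q=pol(.072,c); pr=Q[:,544:640].mean(1); wg=np.clip(0.5*(pr.min()+np.median(pr))-pr,0,None)
    lin=np.angle((wg*np.exp(1j*np.arctan2(uy,ux))).sum(),deg=True)
    print('centre',np.round(c,4),'R',round(x[2],4),'idx',round(idx,2),'conc',round(abs(z)/wgt.sum(),4),'line',round(lin,2),round(abs((wg*np.exp(1j*a)).sum())/wg.sum(),4),'idx-line',round((idx-lin+180)%360-180,2))
if __name__=='__main__':
    w,s=np.load(sys.argv[1]+'.npy',allow_pickle=True); meas(w,s)
    t=np.load('top.npy',allow_pickle=True).item(); 
    if len(sys.argv)>2: meas(t,None)
E
python3 meas.py w1 t
```

```text
centre [ 0.5621 -0.0747] R 0.0544 idx -2.36 conc 0.9998 line 156.88 0.619 idx-line -159.24
centre [ 0.5617 -0.0741] R 0.0545 idx -2.62 conc 0.9996 line -122.93 1.0 idx-line 120.3
```

```bash
sed -i "s/^    Q=pol.*/    Q=pol(.072,c); pr=Q[:,544:640].mean(1); dd=(np.degrees(np.arctan2(uy,ux))+123.5+180)%360-180; sel=abs(dd)<8; wg=np.where(sel,np.clip(0.5*(pr[sel].min()+np.median(pr[sel]))-pr,0,None),0)/" meas.py; python3 meas.py w1 t
```

```text
centre [ 0.5621 -0.0747] R 0.0544 idx -2.36 conc 0.9998 line -123.05 1.0 idx-line 120.69
centre [ 0.5617 -0.0741] R 0.0545 idx -2.62 conc 0.9996 line -122.92 1.0 idx-line 120.3
```

>>> {"fn": "play_rows", "kwargs": {"plan": [[0,0.041,0,0,0,0],[0,0.041,0,0,0,0],[0,0.041,0,0,0,0],[0,0.041,0,0,0,0],[0,0,0,0,0,0],[-0.006,0,0.0015,0,0,0],[-0.006,0,0,0,0,0],[-0.005,0,0,0,0,0],[0,0,0,0,0,0]]}}

```text
time_s: 4.65
tcp_pos: [0.5216, -0.0892, 0.0893]
tool_rot: [[-0.041, 0.001, 0.999], [-0.999, -0.0, -0.041], [0.0, -1.0, 0.001]]
force: [1.2, -0.1, 0.5]
gripper_width: 0.005
```

```bash
python3 look.py w2;python3 meas.py w2
```

```text
4.65 [ 0.5216 -0.0892  0.0893] [[-0.041, 0.001, 0.999], [-0.999, -0.0, -0.041], [0.0, -1.0, 0.001]] 0.005328900468021495 [ 1.17 -0.09  0.48] [ 0.46  0.44 -0.47  1.99  0.28  0.78 -0.21]
centre [ 0.562  -0.0746] R 0.0543 idx -2.91 conc 0.9998 line -119.8 0.9998 idx-line 116.89
```

View pics/w2.png

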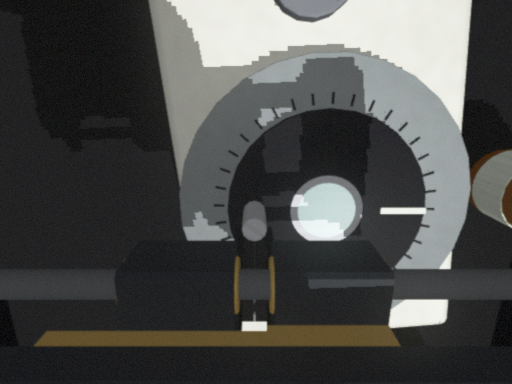

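>>> {"fn": "play_rows", "kwargs": {"plan": [[-0.0035,0,-0.0013,0,0.0873,0],[-0.0035,0,-0.0013,0,0.0873,0],[-0.0035,0,-0.0013,0,0.0873,0],[-0.0035,0,-0.0013,0,0.0873,0],[-0.0035,0,-0.0013,0,0.0873,0],[-0.0035,0,-0.0013,0,0.0873,0],[-0.0035,0,-0.0013,0,0.0873,0],[-0.0035,0,-0.0013,0,0.0873,0],[-0.0035,0,-0.0013,0,0.0873,0],[0,0,0,0,0,0]]}}

```text
time_s: 5.95
tcp_pos: [0.5222, -0.0571, 0.0886]
tool_rot: [[-0.736, -0.0, 0.677], [-0.677, -0.0, -0.736], [0.0, -1.0, 0.0]]
force: [-0.5, 0.5, -0.2]
gripper_width: 0.005
```

```bash
python3 look.py w3;python3 meas.py w3
```

```text
5.95 [ 0.5222 -0.0571  0.0886] [[-0.736, -0.0, 0.677], [-0.677, -0.0, -0.736], [0.0, -1.0, 0.0]] 0.0052589302695976795 [-0.53  0.53 -0.25] [ 0.26  0.41 -0.29  2.    0.17  0.75 -0.95]
centre [ 0.5626 -0.0743] R 0.0543 idx -45.06 conc 0.9998 line -130.5 0.9999 idx-line 85.44
```

View pics/w3.png

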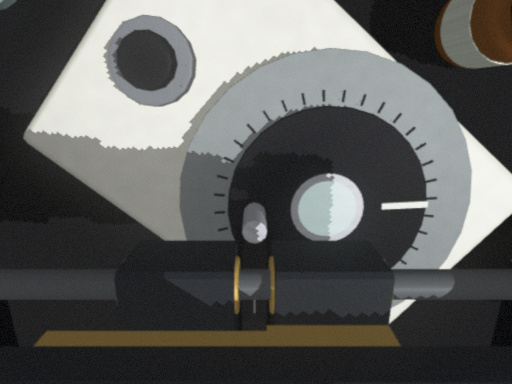

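>>> {"fn": "play_rows", "kwargs": {"plan": [[-0.0035,0,-0.0013,0,0.0873,0],[-0.0035,0,-0.0013,0,0.0873,0],[-0.0035,0,-0.0013,0,0.0873,0],[-0.0035,0,-0.0013,0,0.0873,0],[-0.0035,0,-0.0013,0,0.0873,0],[-0.0035,0,-0.0013,0,0.0873,0],[-0.0035,0,-0.0013,0,0.0873,0],[-0.0035,0,-0.0013,0,0.0873,0],[-0.0035,0,-0.0013,0,0.0873,0],[-0.0035,0,-0.0013,0,0.0873,0]]}}

```text
time_s: 7.25
tcp_pos: [0.5492, -0.033, 0.0884]
tool_rot: [[-0.991, -0.001, -0.131], [0.131, 0.001, -0.991], [0.002, -1.0, -0.001]]
force: [-0.3, 1.2, 0.5]
gripper_width: 0.003
```

>>> {"fn": "play_rows", "kwargs": {"plan": [[-0.0035,0,-0.0013,0,0.0873,0],[-0.0035,0,-0.0013,0,0.0873,0],[-0.0035,0,-0.0013,0,0.0873,0],[-0.0035,0,-0.0013,0,0.0873,0],[0,0,0,0,0,0]]}}

```text
time_s: 7.88
tcp_pos: [0.5647, -0.0318, 0.0884]
tool_rot: [[-0.888, -0.0, -0.459], [0.459, 0.0, -0.888], [0.0, -1.0, -0.0]]
force: [0.3, 1.5, -0.1]
gripper_width: 0.007
```

```bash
python3 look.py w4;python3 meas.py w4
```

```text
7.875 [ 0.5647 -0.0318  0.0884] [[-0.888, -0.0, -0.459], [0.459, 0.0, -0.888], [0.0, -1.0, -0.0]] 0.007113505357325312 [ 0.34  1.47 -0.11] [-0.02  0.45  0.01  1.93 -0.01  0.77 -2.06]
centre [ 0.5635 -0.0748] R 0.0543 idx -115.15 conc 0.9998 line -123.61 0.9999 idx-line 8.46
```

View pics/w4.png

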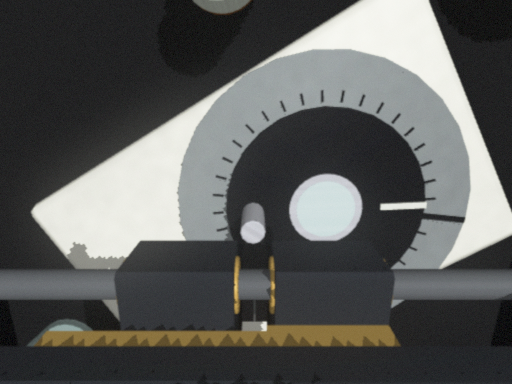

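>>> {"fn": "play_rows", "kwargs": {"plan": [[-0.0024,0,-0.0009,0,0.061,0],[-0.0024,0,-0.0009,0,0.061,0],[0,0,0,0,0,0]]}}

```text
time_s: 8.3
tcp_pos: [0.5697, -0.0329, 0.0885]
tool_rot: [[-0.826, 0.0, -0.564], [0.564, 0.0, -0.826], [-0.0, -1.0, -0.0]]
force: [-1.1, 0.4, -0.5]
gripper_width: 0.007
```

```bash
python3 look.py w5;python3 meas.py w5
```

```text
8.3 [ 0.5697 -0.0329  0.0885] [[-0.826, 0.0, -0.564], [0.564, 0.0, -0.826], [-0.0, -1.0, -0.0]] 0.006988475008260059 [-1.05  0.43 -0.54] [-0.05  0.45  0.04  1.92 -0.02  0.78 -2.16]
centre [ 0.5635 -0.0751] R 0.0542 idx -122.37 conc 0.9998 line -123.73 0.9999 idx-line 1.36
```

>>> {"fn": "play_rows", "kwargs": {"plan": [[-0.0008,0,-0.0003,0,0.02,0],[0,0,0,0,0,0]]}}

```text
time_s: 8.6
tcp_pos: [0.5705, -0.033, 0.0885]
tool_rot: [[-0.814, 0.0, -0.582], [0.582, 0.0, -0.814], [0.0, -1.0, -0.0]]
force: [-0.1, 1.6, 0.9]
gripper_width: 0.004
```

>>> {"fn": "play_rows", "kwargs": {"plan": [[0.006,0,0,0,0,0],[0.012,0,0,0,0,0],[0,-0.04,0,0,0,0],[0,-0.05,0,0,0,0],[0,-0.05,0,0,0,0],[0,0,0,0,0,0],[0,0,0,0,0,0]]}}

```text
time_s: 9.48
tcp_pos: [0.5549, -0.0225, 0.2281]
tool_rot: [[-0.813, -0.001, -0.582], [0.582, -0.0, -0.813], [0.001, -1.0, 0.001]]
force: [0.7, 0.6, -0.1]
gripper_width: -0.0
```

```bash
python3 look.py w6;python3 meas.py w6
```

```text
9.475 [ 0.5549 -0.0225  0.2281] [[-0.813, -0.001, -0.582], [0.582, -0.0, -0.813], [0.001, -1.0, 0.001]] -0.00042455917571848775 [ 0.65  0.58 -0.14] [-0.08  0.27  0.05  1.82 -0.02  1.06 -2.21]
centre [ 0.5629 -0.0748] R 0.0544 idx -122.85 conc 0.9998 line -123.36 1.0 idx-line 0.51
```

View pics/w6r.png

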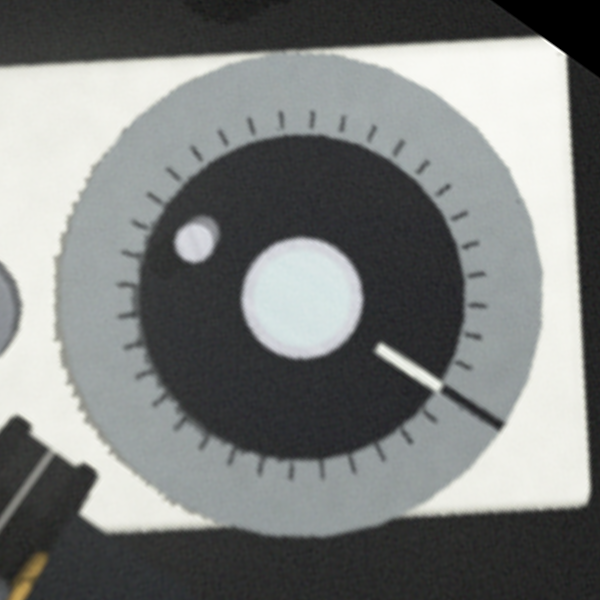

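>>> {"fn": "play_rows", "kwargs": {"plan": [[0.0195,0,-0.0275,0,0,0],[0.019,0,-0.0273,0,0,0],[0,0,0,0,-0.18,0],[0,0,0,0,-0.18,0],[0,0,0,0,-0.18,0],[0,0,0,0,-0.18,0],[0,0,0,0,-0.18,0],[0,0,0,0,-0.18,0],[0,0,0,0,0,0],[0,0,0,0,0,0]]}}

```text
time_s: 10.78
tcp_pos: [0.556, 0.0442, 0.2276]
tool_rot: [[-0.898, -0.002, 0.441], [-0.441, -0.0, -0.898], [0.002, -1.0, -0.001]]
force: [-0.6, 0.2, 1.3]
gripper_width: 0.006
```

```bash
python3 look.py w7; python3 - <<'E'
from h import *
w,s=np.load('w7.npy',allow_pickle=True)
print(proj(w,[[.5555,.0446,.08],[.5622,-.0747,.078]],s))
cv2.imwrite('pics/w7c.png',rect(w,.5555,.0446,.080,s,half=.05,ppm=6000))
W,c=cam(w,s)
for b in boxes_of('wrist','read_button_top')[:3]: print(b['confidence'],W@np.array(b['centre'])+c)
E
```

```text
10.775 [0.556  0.0442 0.2276] [[-0.898, -0.002, 0.441], [-0.441, -0.0, -0.898], [0.002, -1.0, -0.001]] 0.005944332154343137 [-0.57  0.21  1.27] [-0.03  0.28 -0.15  1.8   0.05  1.06 -1.32]
[[252.85767324 179.08258204]
 [362.35236591 223.37693914]]
0.88 [0.55793054 0.05443352 0.08413477]
```

View pics/w7.png

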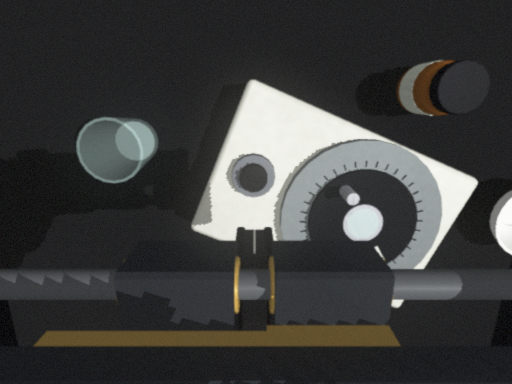

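View pics/w7c.png

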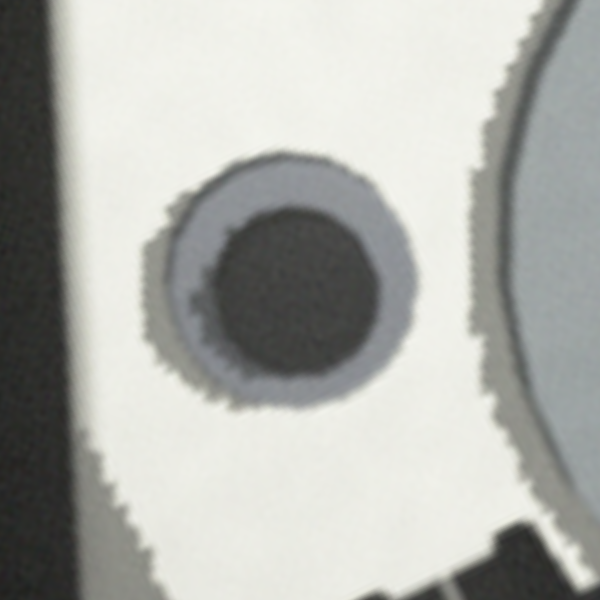

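>>> {"fn": "play_rows", "kwargs": {"plan": [[-0.0015,0.03,-0.0003,0,0,0],[0,0.04,0,0,0,0],[0,0.04,0,0,0,0],[0,0.024,0,0,0,0],[0,0,0,0,0,0],[0,0,0,0,0,0]]}}

```text
time_s: 11.62
tcp_pos: [0.5585, 0.0455, 0.0956]
tool_rot: [[-0.897, 0.002, 0.443], [-0.443, 0.0, -0.897], [-0.002, -1.0, 0.001]]
force: [-0.9, -0.0, -0.3]
gripper_width: 0.009
```

```bash
python3 - <<'E'
from h import *
d=snapshot('wrist')['z_map']
t=np.load('w7.npy',allow_pickle=True); w,s=t; W,c=cam(w,s)
u,v=[int(round(x)) for x in proj(w,[[.5572,.0451,.082]],s)[0]]
for dv,du in [(0,0),(3,3),(-3,-3),(0,15),(0,45)]:
    z=w['z_map'][v+dv,u+du]; print((W@(z*np.array([(u+du-w['cx'])/w['fx'],(v+dv-w['cy'])/w['fy'],1]))+c).round(4))
E
```

```text
[0.5565 0.0449 0.08  ]
[0.5555 0.0412 0.0815]
[0.5578 0.0488 0.0793]
[0.561  0.0307 0.0708]
[0.5738 0.0038 0.0698]
```

>>> {"fn": "play_rows", "kwargs": {"plan": [[0,0.006,0,0,0,0],[0,0.006,0,0,0,0],[0,0.002,0,0,0,0],[0,0,0,0,0,0]]}}

```text
time_s: 12.18
tcp_pos: [0.5578, 0.0452, 0.0807]
tool_rot: [[-0.897, 0.0, 0.443], [-0.443, -0.0, -0.897], [-0.0, -1.0, 0.0]]
force: [-0.6, -0.4, 2.7]
gripper_width: -0.0
```

>>> {"fn": "play_rows", "kwargs": {"plan": [[0,0.002,0,0,0,0],[0,0.002,0,0,0,0],[0,0,0,0,0,0]]}}

```text
time_s: 12.55
tcp_pos: [0.5578, 0.0452, 0.0767]
tool_rot: [[-0.897, 0.0, 0.443], [-0.443, -0.0, -0.897], [-0.0, -1.0, 0.0]]
force: [-0.5, -0.6, 3.6]
gripper_width: 0.006
```

>>> {"fn": "play_rows", "kwargs": {"plan": [[0,0.0015,0,0,0,0],[0,0,0,0,0,0]]}}

```text
time_s: 12.8
tcp_pos: [0.5579, 0.0452, 0.0763]
tool_rot: [[-0.897, 0.0, 0.443], [-0.443, -0.0, -0.897], [-0.0, -1.0, 0.0]]
force: [-3.2, -0.2, 11.9]
gripper_width: 0.007
```

>>> {"fn": "play_rows", "kwargs": {"plan": [[0,0.001,0,0,0,0],[0,0,0,0,0,0]]}}

```text
time_s: 13.05
tcp_pos: [0.5579, 0.0452, 0.0762]
tool_rot: [[-0.897, 0.0, 0.443], [-0.443, -0.0, -0.897], [-0.0, -1.0, 0.001]]
force: [-5.1, -1.3, 17.1]
gripper_width: 0.007
```

>>> {"fn": "play_rows", "kwargs": {"plan": [[0,-0.005,0,0,0,0],[0,-0.01,0,0,0,0],[0,-0.04,0,0,0,0],[0,-0.05,0,0,0,0],[0,-0.045,0,0,0,0],[0,0,0,0,0,0],[0,0,0,0,0,0]]}}

```text
time_s: 13.92
tcp_pos: [0.5569, 0.0451, 0.2232]
tool_rot: [[-0.896, -0.002, 0.443], [-0.443, -0.0, -0.896], [0.002, -1.0, -0.0]]
force: [0.1, 0.1, -0.8]
gripper_width: 0.004
```

```bash
python3 look.py w8;python3 meas.py w8; python3 - <<'E'
from h import *
s=snapshot('side'); save('pics/side9.png',s)
w,st=np.load('w8.npy',allow_pickle=True); W,c=cam(w,st)
u,v=[int(round(x)) for x in proj(w,[[.5572,.0451,.082]],st)[0]]
z=w['z_map'][v,u]; print((W@(z*np.array([(u-w['cx'])/w['fx'],(v-w['cy'])/w['fy'],1]))+c).round(4))
E
```

```text
13.925 [0.5569 0.0451 0.2232] [[-0.896, -0.002, 0.443], [-0.443, -0.0, -0.896], [0.002, -1.0, -0.0]] 0.0038661777542852156 [ 0.14  0.13 -0.83] [-0.03  0.29 -0.16  1.81  0.05  1.06 -1.32]
centre [ 0.562  -0.0728] R 0.0555 idx 64.25 conc 0.9467 line -123.82 0.9997 idx-line -171.93
[0.5573 0.0448 0.081 ]
```

View pics/w8.png

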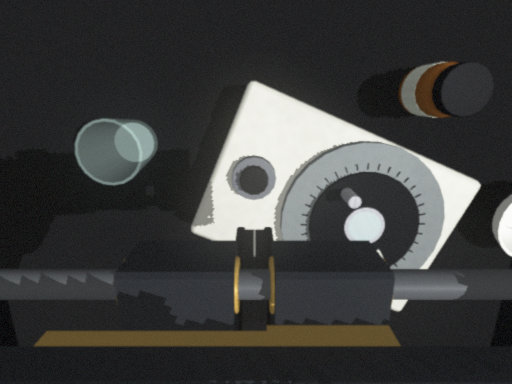

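View pics/side9.png

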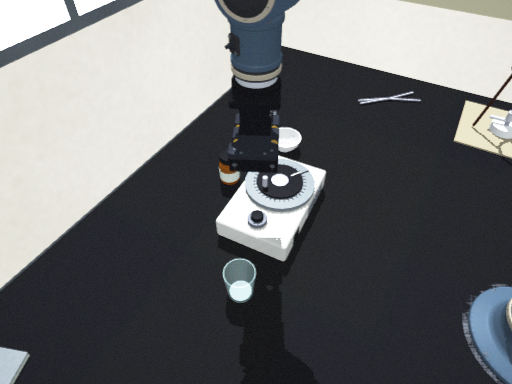

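>>> {"fn": "play_rows", "kwargs": {"plan": [[0.03,-0.01,0.02,0,0,0],[0.03,-0.01,0.02,0,0,0],[0.02,0,0.02,0,0,0],[0,0,0,0,0,0],[0,0,0,0,0,0]]}}

```text
time_s: 14.65
tcp_pos: [0.5124, -0.043, 0.2432]
tool_rot: [[-0.896, -0.001, 0.444], [-0.444, 0.001, -0.896], [0.001, -1.0, -0.001]]
force: [0.6, 0.2, -0.4]
gripper_width: 0.003
```

```bash
python3 look.py w9;python3 meas.py w9
```

```text
14.65 [ 0.5124 -0.043   0.2432] [[-0.896, -0.001, 0.444], [-0.444, 0.001, -0.896], [0.001, -1.0, -0.001]] 0.002715120977648095 [ 0.6   0.18 -0.41] [ 0.1   0.19 -0.12  1.88  0.02  1.07 -1.13]
centre [ 0.5624 -0.0744] R 0.0545 idx -122.38 conc 0.9998 line -123.02 1.0 idx-line 0.64
```

View pics/w9r.png

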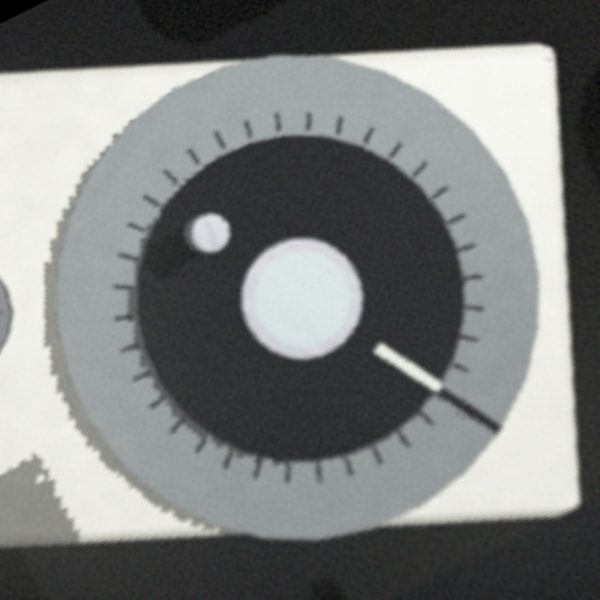

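Final view: the index mark and the long line run straight into each other at about (441,388), 0.6° apart. The button is back up, and the arm touches nothing. I'm handing the job in.

```bash
python3 -c "
from bench import bot
print(bot.close_job())"
```

```text
the job is handed in; nothing more can be done
None
```

The dial is set and the button was pressed and released; I handed the job in at about 15 s of the 48 s allowed.

- **Dial:** I pushed the stud about 120° clockwise with the shut fingertips, never pinching it. Before the press, the wrist camera put the index mark 0.5° from the long line. After the press it read 0.6°, so the dial stayed set.
- **Button:** I pressed it straight down until it stopped, about 6 mm lower with the force rising to 17 N. After I let go, its top measured 81 mm, the same as before within the noise.
- **Dish, jar and beaker:** In the last pictures all three were standing, and nothing in the force readings suggested the arm had touched them. I did not measure their positions again.
- **Checks that failed:** Two dial readings were wrong because the gripper or its shadow hid part of the scale. I discarded them and measured again from a clear view. The picture detectors also placed the button up to 1 cm off, or on the dial, so I used the pixel measurements instead.

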